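# Hold the tall pass block in the light gate of the pass reader

## Robot

A 6-joint arm with a two-finger parallel gripper is mounted at the origin on the work surface; the furniture and walls round the work are solid. World frame = base frame: x ahead of the robot, y to its left, z up, the work surface at z = 0. Lengths are in m, angles in degrees, forces in N, time in s.
With the tool pointing down it reaches from about 0.25 to 0.725 m from the base axis. Payload 9.7 kg.
Tool frame: the origin (TCP) lies on the centre line of the jaws, within the pads' length; the fingertips stand 17 mm ahead of it and the grasp point (between the pads) lies 2 mm behind it (bot.tip_extent is the distance from the TCP to the fingertips, in m); z points along the fingers, y is the line along which they close (so a half turn about z gives the same grasp; the last joint's range is limited). The gripper opens to 85 mm and grips with 20 to 120 N. Pads are 22 mm wide; open, the fingers measure 114 mm over their backs; the gripper's body (76 mm by 85 mm) begins 54 mm behind the grasp point. The pads swing forward as they close: fully open they stand 13 mm farther back than shut.
Start: joints at [74.313, 4.979, 10.078, 95.1, 0, 90], TCP at [0.149, 0.53, 0.248] pointing down, gripper open.
Joint ranges: [-179.16, 179.16], [-48.56, 103.87], [-65.8, 70.77], [-126.05, 130.52], [-82.76, 87.17], [-180, 180]. Speed limits (degrees/s): [127.2, 127.2, 147.25, 180, 180, 180].

## Interface

Orientations are given as [roll, pitch, yaw] about the fixed x, y, z axes, in that order (R = Rz(yaw) Ry(pitch) Rx(roll)).
In Python, from workcell import bot gives the robot as it stands.
- The arm moves only by the tool carry_out, never from a script. Its argument "moves" is text: rows parted by semicolons, each of 7 numbers parted by spaces: the shift along the tool's x, y, z in mm, then the turn, a rotation vector about the tool's x, y, z in degrees, then the finger opening in mm, from 0 to 85.4. A call has 1 to 20 rows; each row is the pose to reach, as a shift and turn from the pose commanded when the call began, along the tool's axes at that moment; what a row does not reach only later rows make up. A row lasts 1/10 s, in which the tool goes at most 50 mm and 8.59 degrees, less where a joint would pass 70% of its speed; a pose out of reach is approached as far as the arm can. A call with a gripper value outside its range is refused whole. The fingers move at their own pace and stop on an object; "force" is the grip in N (left out, the last holds). Time passes only in rows, so rows that repeat a pose let the fingers close. It gives the time, the measured TCP pose, the force, the opening and the grip force at its end, in the units of the state.
- bot.get_obs(): the state, without advancing time (a new reading comes with each control period).
- bot.camera(name): name is "scene" or "top"; returns a dict with "img" (400x640x3 uint8, red, green, blue), "mtx" (3x3 intrinsics, pixels), "k1" (the pictures are not rectified: a ray, as slopes to the right and down, at radius r is drawn at 1 + k1 r^2 times it, then the intrinsics apply), "position" and "orientation" of the camera in the world. Camera axes: x right, y up, looking along -z (the intrinsics and any distortion apply to the point x, -y, -z); pixel columns grow to the right and rows downward; lengths in m; the calibration is good to about 2 mm. A picture is of the moment at which its call begins. There is no depth.
- bot.job_done(): hands the job in; it is judged then, once.
The state is a dict: "time": time; "q": joint angles; "qd": joint speeds; "joint_efforts": joint torques, N m; "ee_pos": TCP position; "tcp_rot": TCP orientation; "wrist_force": force on the tool from outside, world axes, zero at the start; "torque": the same for the moment, N m; "opening": finger opening in m; "grasp_force": force on a finger pad.
Only numpy, scipy, OpenCV 4.12 (cv2) and the standard library are available. Lean on these libraries where they do the work, as an engineer would, in place of code of your own. Each camera call takes 0.05 s, during which the arm holds its last target. There are 200 camera calls.

## Task

Take the taller of the two clear pass blocks out of the rack and show it to the pass reader: hold it upright in the gap between the reader's two towers, clear faces towards the lenses, with its code centred on the light beam, without touching the reader. Grip it only by its two frosted ribbed sides; the fingers must never touch the clear faces. Finish while still holding it there, and leave the short block and the other things on the desk alone.

Things in the scene. Friction and masses are not known exactly. Their poses are not given: they have to be found in the camera images.
- pass_tall: The pass block to show: a clear plastic block with a grey foot and a grey cap, 28 (x) x 40 (y) x 90 mm (z), about 0.12 kg, with a round 18 mm boss 5 mm high on its cap (95 mm overall). Origin: centre of its underside; z up. Its two clear faces look to +x and -x (28 mm apart); its two frosted, ribbed white sides look to +y and -y (40 mm apart), and are 25 mm wide and run from 5 to 85 mm above the underside. It stands in one of the two rack pockets, which one varies.
- pass_tall_clear: The clear part of the tall block, with the two clear faces that the fingers must not touch; same origin and axes as pass_tall.
- pass_tall_grip_a: The frosted ribbed side of the tall block on its +y side (outer face at y = +20 mm); same origin and axes as pass_tall.
- pass_tall_grip_b: The frosted ribbed side of the tall block on its -y side (outer face at y = -20 mm); same origin and axes as pass_tall.
- pass_tall_code (a point): Centre of the 20 mm square dot code inside the tall block, 30 mm above its underside, on its middle axis.
- pass_short: The other pass block, alike but only 64 mm tall and with a plain flat cap without boss; same axes; it stays in its pocket.
- rack: Fixed grey rack, 140 (x) x 74 (y) x 20 mm; origin: centre of its underside. Two pockets at x = -32 and +32 mm, 14 mm deep (floor 6 mm above the desk), 30 x 42 mm, so a block stands in it with 1 mm play all round, axes as the rack's, and is drawn straight up.
- reader: Fixed pass reader: black base 74 (x) x 152 (y) mm, its top 14 mm above the desk, with two grey towers, 50 (x) x 30 (y) mm, tops 82 mm above the desk, their inner faces at y = +32 and -32 mm (gap 64 mm), each with a round 26 mm lens facing the other. The gap is open at the top and at both ends (+x and -x). Origin: centre of its underside; the light beam runs along its y axis.
- reader_beam (a point): Middle of the light beam, halfway between the lenses, 60 mm above the desk; axes as the reader's.
- rubber_stamp: Bystander: wooden hand stamp, 26x54x67 mm, standing on the desk; origin: centre of its underside.
- squeeze_figure: Bystander: foam desk figure of two stacked balls, 38x38x62 mm; origin: centre of its underside.
- padlock: Bystander: padlock lying flat, 72x45x21 mm; origin: centre of its underside.

How it is judged:
By the outcome, as a careful person would: the job done as asked, in the order asked, and still so for the second after the job is handed in, while the arm keeps its last pose, push and grip.
It also fails if it takes over 45 s, if anything falls off the work surface, if the arm or the gripper's body presses on something with over 40 N, if the wrist force passes 120 N, or if a joint passes its speed limit or range.

## Working session

There is one attempt and no reset: what is moved stays moved. The work goes in short steps, Python scripts to look and compute and a tool call to move; the robot and the scene stay as the last step left them, time stands still between calls to the robot, and variables do not carry over. Pictures are saved under pics/ and viewed, at most 10 in all, crops included, and the job is handed in when it is done.

Besides the shell and the picture viewer there is one more tool, called after "Request:" as a command line: name --argument value ..., lists and objects as JSON in quotes. carry_out: Moves the arm, as the interface text tells. Its arguments: {"type":"object","properties":{"moves":{"type":"string"},"force":{"type":"number"}},"required":["moves"]}

```bash
mkdir -p pics
cat > h.py <<'E'
import numpy as np, cv2
from workcell import bot
from scipy.spatial.transform import Rotation as R
def rot(o):
    o=np.array(o,float)
    if o.shape==(3,3): return o
    if o.size==4: return R.from_quat(o).as_matrix()
    return R.from_euler('xyz',o,degrees=True).as_matrix()
def snap(n,f):
    c=bot.camera(n); cv2.imwrite('pics/'+f,c['img'][:,:,::-1]); return c
def ray(c,u,v):
    m=c['mtx']; p=np.array([(u-m[0][2])/m[0][0],(v-m[1][2])/m[1][1]]); s=p.copy()
    for _ in range(20): s=p/(1+c['k1']*(s@s))
    d=rot(c['orientation'])@np.array([s[0],-s[1],-1]); return np.array(c['position']),d
def atz(c,u,v,z):
    o,d=ray(c,u,v); return o+d*(z-o[2])/d[2]
def proj(c,P):
    q=rot(c['orientation']).T@(np.array(P)-c['position']); s=np.array([q[0],-q[1]])/-q[2]
    s=s*(1+c['k1']*(s@s)); m=c['mtx']; return m[0][0]*s[0]+m[0][2],m[1][1]*s[1]+m[1][2]
E
python3 - <<'E'
from h import *
for n in('scene','top'):
    c=snap(n,n+'1.png'); print({k:v for k,v in c.items() if k!='img'})
print(bot.get_obs())
E
```

```text
{'mtx': array([[505.00607367,   0.        , 323.47482764],
       [  0.        , 505.00607367, 194.04148501],
       [  0.        ,   0.        ,   1.        ]]), 'k1': -0.1010366289076657, 'position': array([ 0.12126404, -0.62249651,  0.77597602]), 'orientation': array([ 51.26488261,   0.28039367, -31.22469045])}
{'mtx': array([[419.67114934,   0.        , 320.05813287],
       [  0.        , 419.67114934, 201.06493541],
       [  0.        ,   0.        ,   1.        ]]), 'k1': -0.09160794643613138, 'position': array([0.49607479, 0.12239087, 1.2284224 ]), 'orientation': array([  2.80184215,   1.131935  , -91.48023744])}
{'time': 0.1, 'q': array([ 7.43127636e+01,  5.00993794e+00,  1.00408551e+01,  9.50998159e+01,
       -9.75711415e-04,  8.99982897e+01]), 'qd': array([ 0.02754323, -0.05913886,  0.0692966 ,  0.09909919, -0.05622586,
       -0.05320237]), 'joint_efforts': array([ 3.96957903e-04, -5.21561873e+01,  4.65654051e+01,  1.60446041e-02,
       -1.12783229e-05,  7.14502249e-06]), 'ee_pos': array([0.14866978, 0.52934536, 0.24765153]), 'tcp_rot': array([-1.79931101e+02,  9.73654071e-04,  1.64314475e+02]), 'wrist_force': array([-0.08323465,  0.66585447,  0.36100141]), 'torque': array([0.02657072, 0.02547355, 0.03880999]), 'grasp_force': 0.0, 'opening': 0.0854061462016213}
```

View pics/scene1.png

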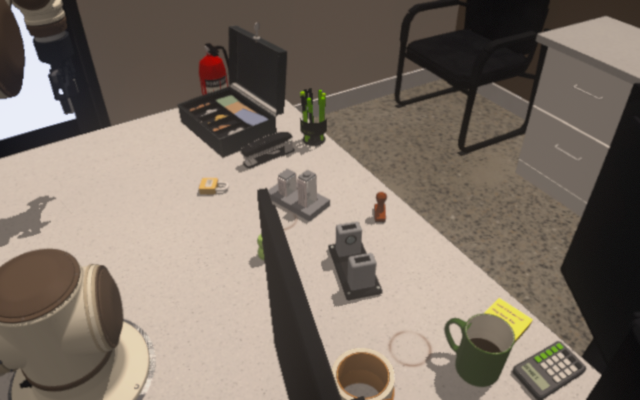

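View pics/top1.png

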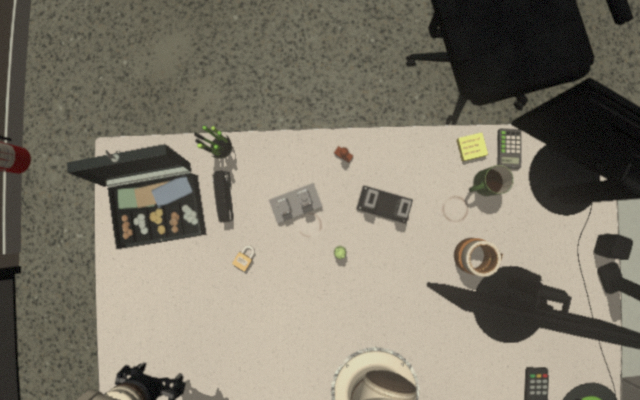

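The top picture shows the rack at about (297,204) and the reader at about (385,204). In the scene picture, the blocks are at (287,185) and (308,188). I'll enlarge both.

Run:
```python
import cv2
t=cv2.imread('pics/top1.png')[170:240,262:422]; cv2.imwrite('pics/t2.png',cv2.resize(t,None,fx=5,fy=5,interpolation=2))
s=cv2.imread('pics/scene1.png')[160:300,260:390]; cv2.imwrite('pics/s2.png',cv2.resize(s,None,fx=4,fy=4,interpolation=2))
```

```text
(no output)
```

View pics/t2.png

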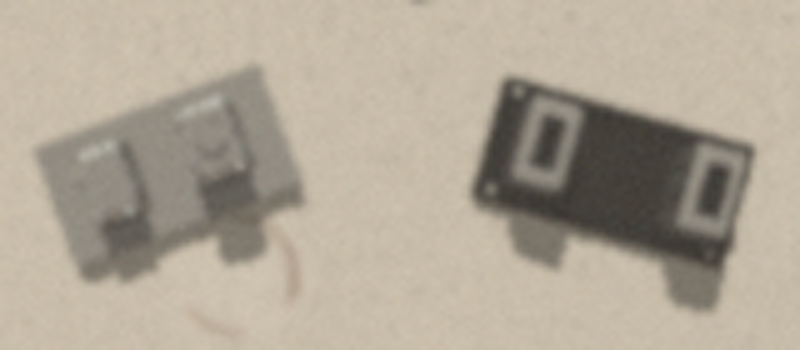

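View pics/s2.png

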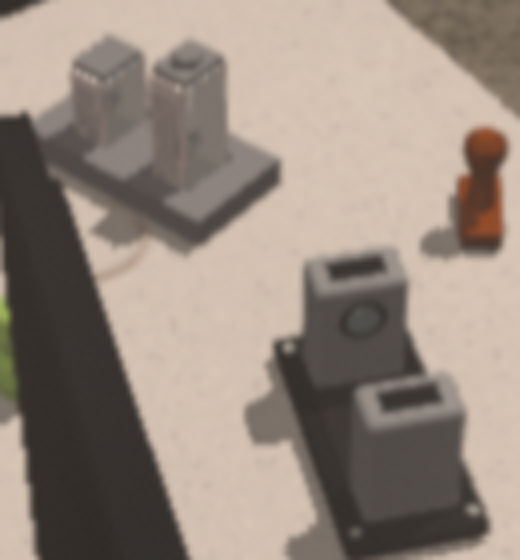

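The tall block, the one with the boss, is in the right-hand pocket of the top view, with its boss at crop (215,150). I read the rack, reader and cap corners off both crops and will fit the poses.

```bash
cat > fit.py <<'E'
from h import *
from scipy.optimize import least_squares
T=bot.camera('top');S=bot.camera('scene')
tp=lambda x,y:((x+.5)/5-.5+262,(y+.5)/5-.5+170)
sp=lambda x,y:((x+.5)/4-.5+260,(y+.5)/4-.5+160)
def fit(obs,x0):
    def P(p,l):
        a=np.radians(p[2]*100);return [p[0]+np.cos(a)*l[0]-np.sin(a)*l[1],p[1]+np.sin(a)*l[0]+np.cos(a)*l[1],l[2]]
    f=lambda p:np.concatenate([np.subtract(proj(c,P(p,l)),uv) for c,uv,l in obs])
    r=least_squares(f,x0,loss='soft_l1');print(r.x[:2].round(4),r.x[2]*100);print(r.fun.reshape(-1,2).round(1).tolist());return r.x
h=.02
# rack +x to image right in top view = world -y  -> yaw ~ -70
rk=[(T,tp(38,148),(-.07,.037,h)),(T,tp(262,66),(.07,.037,h)),(T,tp(302,185),(.07,-.037,h)),(T,tp(82,270),(-.07,-.037,h)),
 (S,sp(280,165),(.07,.037,h)),(S,sp(197,225),(.07,-.037,h)),(S,sp(280,180),(.07,.037,0)),(S,sp(192,243),(.07,-.037,0)),
 (T,tp(215,150),(.032,0,.101)),(S,sp(190,60),(.032,0,.101))]
x=atz(T,297,204,h);print('rack');p=fit(rk,[x[0],x[1],-.7])
fit(rk[:4],[x[0],x[1],-.7]);fit(rk[4:8],[x[0],x[1],-.7])
b=[p[0]+.032*np.cos(np.radians(p[2]*100)),p[1]+.032*np.sin(np.radians(p[2]*100))];print('tall',b)
h=.014;z=.082
# reader y to image left; reader x up
rd=[(T,tp(510,78),(.037,.076,h)),(T,tp(755,150),(.037,-.076,h)),(T,tp(718,265),(-.037,-.076,h)),(T,tp(475,195),(-.037,.076,h)),
(T,tp(530,93),(.025,.062,z)),(T,tp(583,103),(.025,.032,z)),(T,tp(562,192),(-.025,.032,z)),(T,tp(512,182),(-.025,.062,z)),
(T,tp(698,143),(.025,-.032,z)),(T,tp(748,155),(.025,-.062,z)),(T,tp(722,237),(-.025,-.062,z)),(T,tp(677,228),(-.025,-.032,z))]
rs=[(S,sp(305,258),(-.025,.062,z)),(S,sp(397,250),(.025,.062,z)),(S,sp(407,285),(.025,.032,z)),(S,sp(304,293),(-.025,.032,z)),
(S,sp(358,385),(-.025,-.032,z)),(S,sp(448,375),(.025,-.032,z)),(S,sp(465,410),(.025,-.062,z)),(S,sp(354,424),(-.025,-.062,z)),
(S,sp(275,345),(-.037,.076,h)),(S,sp(345,545),(-.037,-.076,h)),(S,sp(488,518),(.037,-.076,h))]
x=atz(T,385,204,h);print('reader');x0=[x[0],x[1],-.15]
fit(rd+rs,x0);fit(rd,x0);fit(rs,x0)
E
python3 fit.py
```

```text
rack
[0.5512 0.2148] -71.74249736151093
[[-0.3, 0.3], [0.4, 0.3], [1.0, 0.6], [-0.7, -0.0], [0.0, -1.3], [-0.1, -0.5], [-0.0, 1.4], [1.3, 1.5], [0.1, -1.6], [-0.8, -1.8]]
[0.552  0.2148] -71.16849910296315
[[-0.4, 0.3], [0.1, -0.2], [1.0, 0.0], [-0.5, -0.1]]
[0.5528 0.2165] -73.17002200717842
[[0.0, -1.4], [-0.7, -1.0], [-0.0, 1.3], [0.7, 1.0]]
tall [np.float64(0.5611853920788705), np.float64(0.18436922901139136)]
reader
[ 0.5417 -0.0412] -18.332248984056026
[[-0.7, -0.7], [0.5, 0.1], [0.8, 1.5], [-1.0, 0.4], [1.0, -0.2], [0.9, 1.0], [-0.1, 0.7], [-0.6, -0.5], [0.3, -0.3], [0.8, 0.5], [0.9, 1.6], [-0.6, 0.2], [-1.0, -1.1], [-0.5, -2.8], [1.1, -1.9], [2.9, -0.1], [-2.4, -0.7], [0.1, -2.5], [0.6, -0.2], [2.7, 0.8], [-0.8, -2.7], [-0.2, 0.9], [0.6, 0.9]]
[ 0.5427 -0.0406] -17.61255691088572
[[-1.2, -0.7], [0.2, -0.6], [0.8, 1.0], [-1.1, 0.4], [0.6, -0.3], [0.5, 0.7], [-0.2, 0.5], [-0.8, -0.5], [0.0, -0.8], [0.5, -0.2], [0.8, 1.0], [-0.7, -0.2]]
[ 0.5405 -0.0426] -18.891069194641368
[[-0.9, -0.6], [-0.3, -2.2], [1.1, -1.3], [2.8, 0.5], [-2.7, -0.1], [-0.1, -1.7], [0.2, 0.6], [2.2, 1.4], [-0.6, -2.3], [-0.8, 1.6], [0.2, 1.8]]
```

```bash
cat > ov.py <<'E'
from h import *
def box(x0,x1,y0,y1,z0,z1): return [[(a[0],a[1],a[2]),(b[0],b[1],b[2])] for a in C(x0,x1,y0,y1,z0,z1) for b in C(x0,x1,y0,y1,z0,z1) if sum(abs(np.subtract(a,b))>1e-9)==1 and a<b]
def C(x0,x1,y0,y1,z0,z1): return [(x,y,z) for x in(x0,x1) for y in(y0,y1) for z in(z0,z1)]
RK=box(-.07,.07,-.037,.037,0,.02)+box(.018,.046,-.02,.02,.006,.096)
RD=box(-.037,.037,-.076,.076,0,.014)+box(-.025,.025,.032,.062,.014,.082)+box(-.025,.025,-.062,-.032,.014,.082)
BL=box(-.014,.014,-.02,.02,0,.09)
def draw(im,c,lines,pose,off,k,col):
    Rm=pose[0];t=pose[1]
    for a,b in lines:
        q=[tuple(int(round(v*8)) for v in ((np.array(proj(c,Rm@np.array(p)+t))-off+.5)*k-.5)) for p in(a,b)]
        cv2.line(im,q[0],q[1],col,1,cv2.LINE_AA,3)
def crop(c,x,y,w,h,k): return cv2.resize(np.ascontiguousarray(c['img'][y:y+h,x:x+w,::-1]),None,fx=k,fy=k,interpolation=2)
def pz(x,y,yaw,z=0): return (R.from_euler('z',yaw,degrees=True).as_matrix(),np.array([x,y,z]))
E
python3 - <<'E'
from ov import *
T=bot.camera('top');S=bot.camera('scene')
a=crop(T,262,170,160,60,5);b=crop(S,260,165,130,140,2*2)
for im,c,off,k in((a,T,(262,170),5),(b,S,(260,165),4)):
    draw(im,c,RK,pz(.5516,.2148,-71.6),off,k,(0,0,255));draw(im,c,RD,pz(.5418,-.0412,-18.2),off,k,(0,255,0))
cv2.imwrite('pics/o1.png',a);cv2.imwrite('pics/o2.png',b)
E
```

```text
(no output)
```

View pics/o1.png

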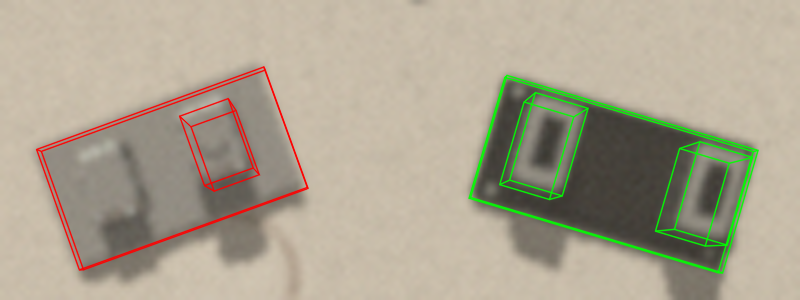

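View pics/o2.png

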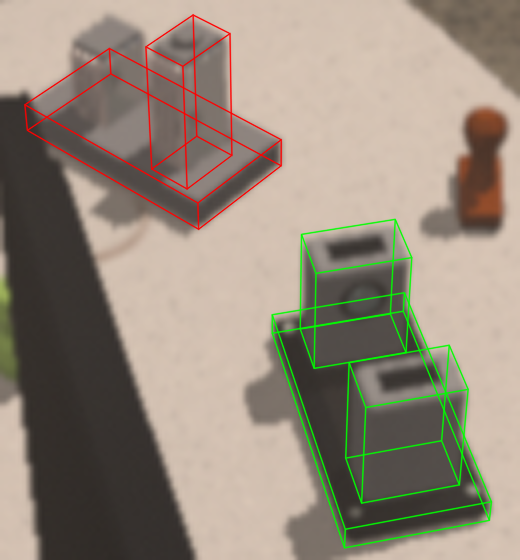

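The overlays match to about 1 px (2–3 mm). That's good enough to set out.

```bash
cat >> h.py <<'E'
def go(x,y,z,yaw,p=None,r=None):
    "shift (mm) and rotvec (deg) in tool axes from pose p,r (default: measured) to a tool-down pose"
    o=bot.get_obs(); p=np.array(o['ee_pos'] if p is None else p); Rc=rot(o['tcp_rot'] if r is None else r)
    Rt=rot([180,0,yaw]); return (1e3*Rc.T@(np.array([x,y,z])-p)).round(1),np.degrees(R.from_matrix(Rc.T@Rt).as_rotvec()).round(2)
E
python3 -c "
from h import *
print(go(.5617,.1844,.22,108.4,[.149,.53,.248],[180,0,164.313]))"
```

```text
(array([-490.8, -221.1,   28. ]), array([ 0.  , -0.  , 55.91]))
```

Request:
carry_out --moves "-490.8 -221.1 0 0 0 55.9 85;-490.8 -221.1 0 0 0 55.9 85;-490.8 -221.1 0 0 0 55.9 85;-490.8 -221.1 0 0 0 55.9 85;-490.8 -221.1 0 0 0 55.9 85;-490.8 -221.1 0 0 0 55.9 85;-490.8 -221.1 0 0 0 55.9 85;-490.8 -221.1 0 0 0 55.9 85;-490.8 -221.1 0 0 0 55.9 85;-490.8 -221.1 0 0 0 55.9 85;-490.8 -221.1 0 0 0 55.9 85;-490.8 -221.1 0 0 0 55.9 85;-490.8 -221.1 0 0 0 55.9 85;-490.8 -221.1 28 0 0 55.9 85;-490.8 -221.1 28 0 0 55.9 85;-490.8 -221.1 28 0 0 55.9 85;-490.8 -221.1 28 0 0 55.9 85"

```text
time: 2.0
ee_pos: [0.5612, 0.1846, 0.2217]
tcp_rot: [179.9, -0.0, 108.5]
wrist_force: [-0.6, -1.2, 0.5]
opening: 0.0848
grasp_force: 0.0
```

Request:
carry_out --moves "0 0 40 0 0 0 85;0 0 80 0 0 0 85;0 0 120 0 0 0 85;0 0 140 0 0 0 85;0 0 154 0 0 0 85;0 0 154 0 0 0 85;0 0 154 0 0 0 85;0 0 154 0 0 0 85"

```text
time: 2.8
ee_pos: [0.5624, 0.1843, 0.0683]
tcp_rot: [179.8, 0.0, 108.4]
wrist_force: [0.3, -0.1, 0.0]
opening: 0.0848
grasp_force: 0.0
```

Run:
```python
from ov import *
o=bot.get_obs();print(o['ee_pos'],o['tcp_rot'])
S=bot.camera('scene');T=bot.camera('top')
off=(265,120);k=7
b=crop(S,265,120,75,82,k);t=crop(T,275,160,40,60,7)
b2=b.copy()
draw(b2,S,BL,pz(.5617,.1844,-71.6,.006),off,k,(0,0,255))
# fingers (tool frame): y inner ±.0425, width 22, z -.03.. +.005
pose=(rot(o['tcp_rot']),o['ee_pos'])
for s in(1,-1): draw(b2,S,box(-.011,.011,*sorted((s*.0425,s*.057)),-.03,.004),pose,off,k,(0,255,255))
cv2.imwrite('pics/g1.png',cv2.resize(np.hstack([b,b2]),(800,437)) )
```

```text
[0.56240503 0.18432701 0.06827423] [1.79839677e+02 6.44409516e-04 1.08418478e+02]
```

View pics/g1.png

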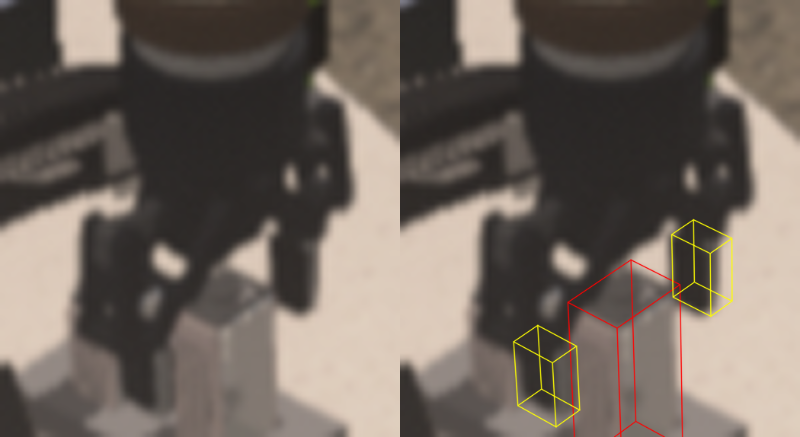

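The fingers straddle the ribbed sides, and the block and fingers sit where predicted to about 0.5 px. I'll close the gripper and lift.

Request:
carry_out --moves "0 0 0 0 0 0 60;0 0 0 0 0 0 48;0 0 0 0 0 0 42;0 0 0 0 0 0 36;0 0 0 0 0 0 36;0 0 0 0 0 0 36;0 0 0 0 0 0 36" --force 35

```text
time: 3.6
ee_pos: [0.5622, 0.1842, 0.0668]
tcp_rot: [179.9, 0.0, 108.4]
wrist_force: [4.5, 2.4, 0.7]
opening: 0.0403
grasp_force: 35.0
```

Request:
carry_out --moves "0 0 -5 0 0 0 36;0 0 -10 0 0 0 36;0 0 -20 0 0 0 36;0 0 -40 0 0 0 36;0 0 -70 0 0 0 36;0 0 -100 0 0 0 36;0 0 -120 0 0 0 36;0 0 -120 0 0 0 36;0 0 -120 0 0 0 36"

```text
time: 4.5
ee_pos: [0.5611, 0.1838, 0.1858]
tcp_rot: [-179.9, -0.0, 108.4]
wrist_force: [0.1, -0.4, -2.5]
opening: 0.0396
grasp_force: 45.2
```

Run:
```python
from ov import *
o=bot.get_obs();print(o['ee_pos'],o['tcp_rot'],o['wrist_force'],o['opening'])
print(go(.5421,-.0410,.190,71.8))
```

```text
[0.56111631 0.18383594 0.18580123] [-1.79949441e+02 -7.73607890e-04  1.08413119e+02] [ 0.05194354 -0.3677562  -2.53046009] 0.03962269231832593
(array([-207.3,  -89.1,   -4.1]), array([-5.000e-02,  2.000e-02,  3.661e+01]))
```

Request:
carry_out --moves "-40 -17 -4 0 0 7 36;-80 -34 -4 0 0 14 36;-120 -51 -4 0 0 21 36;-155 -67 -4 0 0 28 36;-185 -80 -4 0 0 34 36;-207.3 -89.1 -4 0 0 36.6 36;-207.3 -89.1 -4 0 0 36.6 36;-207.3 -89.1 -4 0 0 36.6 36;-207.3 -89.1 -4 0 0 36.6 36;-207.3 -89.1 -4 0 0 36.6 36"

```text
time: 5.5
ee_pos: [0.5423, -0.04, 0.1898]
tcp_rot: [-179.9, 0.0, 71.9]
wrist_force: [0.1, -0.1, -0.6]
opening: 0.0394
grasp_force: 45.2
```

Run:
```python
from ov import *
o=bot.get_obs();print(o['ee_pos'],o['tcp_rot'],o['wrist_force'],o['opening'],o['grasp_force'])
S=bot.camera('scene')
off=(320,140);k=7
b=crop(S,320,140,75,165,k);b2=b.copy()
p=o['ee_pos'];draw(b2,S,BL,pz(p[0],p[1],71.8,p[2]-.0608),off,k,(0,0,255))
draw(b2,S,RD,pz(.5421,-.0410,-18.2),off,k,(0,255,0))
cv2.imwrite('pics/h1.png',cv2.resize(np.hstack([b,b2]),None,fx=.5,fy=.5,interpolation=cv2.INTER_AREA))
```

```text
[ 0.54226542 -0.03997461  0.18979508] [-1.79949667e+02  4.87513458e-03  7.19068202e+01] [ 0.11692499 -0.06473838 -0.59491769] 0.03942435461314833 45.182724595069885
```

View pics/h1.png

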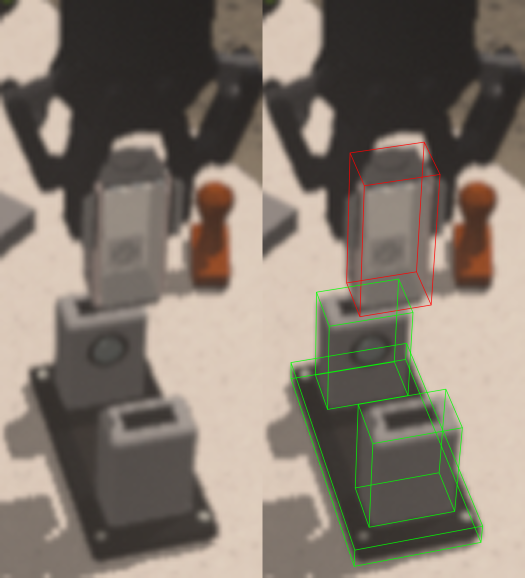

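Block held upright above the gap with its clear face towards the tower; code at about crop (125,250). I'll descend, then compare.

Request:
carry_out --moves "-1 0.3 20 0 0 0 36;-1 0.3 40 0 0 0 36;-1 0.3 60 0 0 0 36;-1 0.3 80 0 0 0 36;-1 0.3 92 0 0 0 36;-1 0.3 99 0 0 0 36;-1 0.3 99 0 0 0 36;-1 0.3 99 0 0 0 36;-1 0.3 99 0 0 0 36"

```text
time: 6.45
ee_pos: [0.5429, -0.0419, 0.0923]
tcp_rot: [179.9, -0.0, 71.8]
wrist_force: [-0.6, -0.0, -0.4]
opening: 0.0396
grasp_force: 45.2
```

Run:
```python
from ov import *
o=bot.get_obs();print(o['ee_pos'],o['tcp_rot'],o['wrist_force'],o['opening'],o['grasp_force'])
S=bot.camera('scene')
off=(325,180);k=7
b=crop(S,325,180,57,85,k);b2=b.copy()
p=o['ee_pos'];draw(b2,S,BL,pz(p[0],p[1],71.9,p[2]-.0608),off,k,(0,0,255))
draw(b2,S,box(0,0.0001,-.01,.01,.02,.04),pz(p[0],p[1],71.9,p[2]-.0608),off,k,(255,0,0))
draw(b2,S,RD,pz(.5421,-.0410,-18.2),off,k,(0,255,0))
cv2.imwrite('pics/h2.png',np.hstack([b,b2]))
```

```text
[ 0.54290686 -0.04193878  0.09233456] [ 1.79913889e+02 -2.17791647e-02  7.18191569e+01] [-0.64998565 -0.04781196 -0.44472096] 0.03961195018123538 45.226653814315796
```

View pics/h2.png

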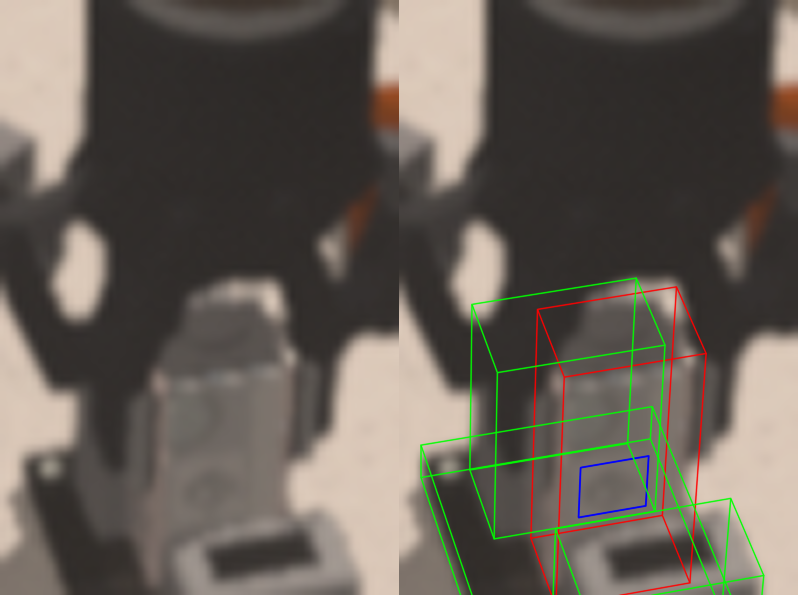

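Run:
```python
from ov import *
S=bot.camera('scene');T=bot.camera('top')
def W(pose,l): return pose[0]@np.array(l)+pose[1]
rd=pz(.5421,-.0410,-18.2)
tp=lambda x,y:np.array(((x+.5)/5-.5+262,(y+.5)/5-.5+170))
sp=lambda x,y:np.array(((x+.5)/4-.5+260,(y+.5)/4-.5+160))
hp=lambda x,y:np.array(((2*x+1)/7-.5+320,(2*y+1)/7-.5+140))
h2=lambda x,y:np.array(((x+.5)/7-.5+325,(y+.5)/7-.5+180))
def e(n,c,uv,P): print(n,(uv-np.array(proj(c,P))).round(2))
e('lens s',S,sp(362,320),W(rd,(0,.032,.06)));e('lens h1',S,hp(107,350),W(rd,(0,.032,.06)))
for y,s,t in((.047,(356,267),(549,138)),(-.047,(409,398),(713,190))):
    e('slot S',S,sp(*s),W(rd,(0,y,.082)));e('slot T',T,tp(*t),W(rd,(0,y,.082)))
e('slot h1',S,hp(147,417),W(rd,(0,-.047,.082)))
e('slot h2',S,h2(262,555),W(rd,(0,-.047,.082)))
b1=pz(.5423,-.04,71.9,.1898-.0608);b2=pz(.5427,-.0415,71.8,.0918-.0608)
e('code h1',S,hp(125,250),W(b1,(0,0,.03)))
e('code h2',S,h2(205,487),W(b2,(0,0,.03)))
rk=pz(.5617,.1844,-71.6,.006)
e('boss S',S,sp(190,60),W(rk,(0,0,.0925)));e('code S',S,sp(196,136),W(rk,(0,0,.03)));e('boss T',T,tp(215,148),W(rk,(0,0,.095)))
P=W(rd,(0,0,.06));u=np.array(proj(S,P))
for d in np.eye(3)*.001: print(np.array(proj(S,P+d))-u)
# dump current enlarged contrast crop of block/code
c=crop(S,340,225,45,45,13); c=cv2.convertScaleAbs(c,alpha=1.8,beta=-100); cv2.imwrite('pics/c1.png',c)
```

```text
lens s [-0.14  0.96]
lens h1 [-0.06  0.98]
slot S [-0.   0.5]
slot T [ 0.22 -1.03]
slot S [0.25 0.77]
slot T [ 0.06 -0.48]
slot h1 [0.01 0.43]
slot h2 [0.37 0.5 ]
code h1 [-0.76 -0.49]
code h2 [-1.07 -0.03]
boss S [0.62 0.95]
code S [ 1.43 -1.59]
boss T [-0.09  1.39]
[ 0.41600082 -0.18641544]
[-0.27966752 -0.3027514 ]
[ 0.01734278 -0.35588403]
```

View pics/c1.png

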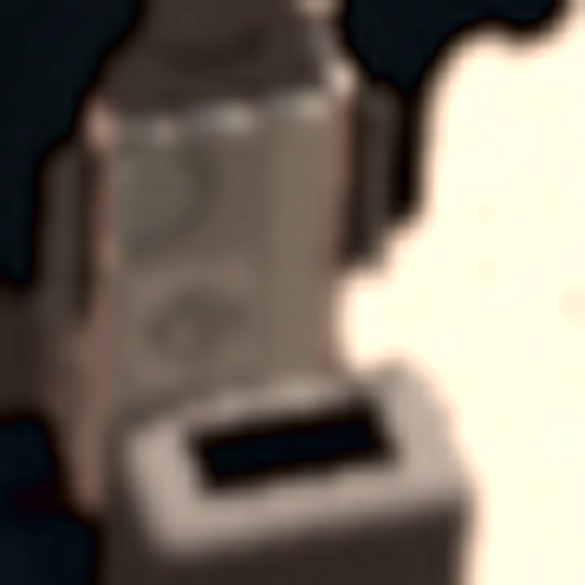

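Run:
```python
from ov import *
S=bot.camera('scene')
q=lambda P:((np.array(proj(S,P))-(340,225)+.5)*13-.5).round(0)
b=pz(.5427,-.0414,71.8,.031)
for l in((-.014,.02,.085),(-.014,-.02,.085),(-.014,.02,.06),(-.014,-.02,.06),(0,0,.03),(-.014,0,.03)): print(l,q(b[0]@np.array(l)+b[1]))
g=cv2.cvtColor(S['img'],cv2.COLOR_RGB2GRAY)
print(g[233:266:1,343:372])
```

```text
(-0.014, 0.02, 0.085) [107. 141.]
(-0.014, -0.02, 0.085) [370.  97.]
(-0.014, 0.02, 0.06) [103. 263.]
(-0.014, -0.02, 0.06) [361. 220.]
(0, 0, 0.03) [200. 320.]
(-0.014, 0, 0.03) [225. 383.]
[[ 47  48  51  74 106  96  84  87  88  91  89  88  93 103 109 117 118 112
  111 116 122 128 122 108  82  84  84  70  59]
 [ 48  48  52  81 114 104  89 100 106 114 116 107 105 111 116 125 127 120
  116 115 117 121 121 105  79  82  85  71  61]
 [ 49  52  59  80 112 106  98 107 111 119 122 112 106 106 107 111 113 112
  114 116 116 117 117 104  78  83  83  69  62]
 [ 53  65  73  80 102 107 104 105 106 108 107 101  99 102 104 106 106 108
  114 116 117 117 116 102  78  84  84  67  62]
 [ 61  77  83  80  97 109 110 108 106 105 103  98  95  99 104 106 107 108
  114 116 117 116 115 102  79  84  83  66  64]
 [ 68  84  85  79  95 110 113 109 106 105 104 101  96  98 103 106 106 109
  114 116 117 116 112  98  77  84  82  65  65]
 [ 70  85  85  79  95 108 110 107 105 105 105 102  96  98 104 106 106 108
  115 117 116 115 110  93  75  84  83  65  69]
 [ 73  86  85  79  95 109 109 106 106 106 105 102  98 100 104 
[... 2384 characters left out ...]
104 129 145 149 144 120  78  55  52  52  53  54
   54  56  60  61  65  74  79  85  95 116 145]
 [ 53  60  82 106 105  91  98 122 141 148 148 133  93  61  57  60  63  69
   75  81  89  91 101 116 123 126 130 136 148]
 [ 56  61  80 104 104  88  90 114 134 146 149 139 107  83  83  89  95 106
  118 122 126 128 131 141 143 143 143 142 142]
 [ 58  60  72  92  95  84  85 105 126 142 148 144 131 123 124 127 128 135
  141 142 142 140 139 140 138 137 133 131 127]
 [ 55  55  60  72  78  80  81  95 118 136 146 147 144 143 142 142 139 139
  139 137 134 130 128 125 121 117 114 110 106]
 [ 52  52  52  55  64  75  79  88 109 128 139 141 140 138 136 134 130 126
  122 118 113 108 106 103  98  95  92  90  88]]
```

Through the clear block the far lens shows at crop (150,205), with the code at about (200,322). Compared with the reader, the block sits about 1 px left and 1 mm high, so I'll make one small correction.

Request:
carry_out --moves "-1 1.1 1 0 0 0 36;-1 1.1 1 0 0 0 36;-1 1.1 1 0 0 0 36;-1 1.1 1 0 0 0 36;-1 1.1 1 0 0 0 36;-1 1.1 1 0 0 0 36"

```text
time: 7.25
ee_pos: [0.5431, -0.0432, 0.0903]
tcp_rot: [180.0, 0.0, 71.8]
wrist_force: [0.6, 0.2, -1.6]
opening: 0.0397
grasp_force: 45.2
```

```bash
python3 -c "
from h import *
o=bot.get_obs();print(o['ee_pos'],o['tcp_rot'],o['wrist_force'],o['grasp_force'],abs(o['qd']).max());print(bot.job_done())"
```

```text
[ 0.54309155 -0.0432232   0.09030361] [1.79998111e+02 8.96111389e-04 7.18143947e+01] [ 0.57858946  0.15086327 -1.55190896] 45.22746384143829 0.08902287640248749
the job is handed in; nothing more can be done
None
```

I handed the job in at about 7 s with the tall block held upright by its ribbed sides between the reader's towers; I estimate its code is within 2–3 mm of the beam centre, but took no picture after the last 1–2 mm correction.

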